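# Clamp a re-glued game box in the bench press: three clicks and hold

### The job

A re-glued game box sits in the bench press on the shop counter. Push the press's pedal all the way down to its stop so that the safety prop under the lever drops out of the way, then push the lever down exactly three clicks, feeling for each one (never a fourth, which would crush the box), and finish while still holding the lever down at the third click with the gripper, because it springs up if let go. Leave the toy horses and the card pack where they are.

Things in the scene. Friction and masses are not known exactly. Their poses are not given: they have to be found in the camera images.
- press: Grey steel bench press, fixed. Frame: origin on the counter top, z up, x away from the operator; lever and pedal reach out to -x (towards the robot, yaw up to 0.33 rad). Base plate x -145..125, y -155..205 mm, 15 thick. Right half: two cheek plates at y -76 and -124, x 0..110, 120 mm high, lever between them. All mm positions in this list are in this frame.
- box_top (a point): Middle of the near edge of the game box's lid (124 x 104 mm, top at z 61 mm), in the left half of the press: two columns and a cross beam (x 15..65, y 50..205, top z 160 mm; platen x -10..90, y 83..173). The lever lowers the platen onto the box by 40 mm per rad.
- lever: Steel lever, 14 mm square arm. Origin at its hub: x 40, y -100, z 120 mm; hinge axis along y. Pushed down by q from fully up (q = 0; end stop 0.98 rad) its frame is the press's turned by -q about y. The arm rises from the hub towards -x at 0.70 - q rad. A spring (5 to 8 N at the crossbar) always lifts it and throws it up to q = 0 when let go; nothing else holds it down.
- lever_bar (a point): Centre of the black crossbar at the lever's end, round, 18 mm diameter, 78 mm long, along the press's y: at x = 40 - 160 cos(0.70 - q), y -100, z = 120 + 160 sin(0.70 - q) mm. Push it down from above with the fingertips, or pinch it. Axes as lever.
- quadrant (a point): Toothed quadrant on the lever beyond the hub (this point: the hub centre); a tooth each 0.20 rad (32 mm at the crossbar). The push at the crossbar starts plain, jumps up (to 9 to 13 N) where the sprung roller meets a tooth, eases off over it (to 3 to 6 N), then jumps up again as the roller drops into the notch behind: that is one click. First click at q = 0.20 to 0.40 rad, others 0.20 apart.
- click_block: Dark steel block, 30 x 30 x 26 mm, beyond the hub between the cheeks; holds the sprung roller. Origin on the hub axis as the lever's. Clamped at an angle that differs each time (up to 0.10 rad either way, same sense as q). r = q minus that angle = angle between lever x and block x. Tooth tops pass at r = 0.20, 0.40, 0.60, 0.80; notches (clicks) 1, 2, 3 at r = 0.30, 0.50, 0.70.
- pedal (a joint): Angle of the pedal, rad: 0 up, 0.30 down on its stop. Springs back; takes about 7 N at the pressing point to start and 14 N at the stop.
- pedal_pad (a point): Pressing point on top of the pedal: a plate 80 (x) x 70 (y) x 8 mm with a rubber top, on a shaft along y at x -100, z 55 mm. The point lies 65 mm from the shaft towards -x, at y 30 mm; it is 69 mm above the counter when up, 49 mm when down. The pad slopes up by 0.15 rad towards -x when up, down by as much when pressed.
- prop (a joint): Angle of the safety prop, rad: aluminium strut 10 mm thick, 85 mm long, standing under the lever arm at x -20, y -100 mm, where it blocks the lever from q of about 0.14 rad. 0 standing, 1.4 fallen inwards (to +y). The last third of the pedal's travel tips it; it falls by its weight and stays down when the pedal comes up.
- horse_brown: Brown toy horse, 120 mm long, 112 mm tall, 35 mm wide, 120 g. Origin under its middle, x towards its head. A bystander.
- horse_black: Black toy horse, the same size and frame. A bystander.
- card_pack: Boxed pack of cards, 90 x 65 x 24 mm, 160 g, lying flat. Origin under its middle. A bystander.

How it is judged:
By the outcome, as a careful person would: the job done as asked, in the order asked, and still so for the second after the job is handed in, while the arm keeps its last pose, push and grip.
It also fails if it takes over 70 s, if anything falls off the work surface, if the arm or the gripper's body presses on something with over 40 N, if the wrist force passes 120 N, or if a joint passes its speed limit or range.

### The arm

A 6-joint arm with a two-finger parallel gripper is mounted at the origin on the work surface. World frame = base frame: x ahead of the robot, y to its left, z up, the work surface at z = 0. Lengths are in m, angles in rad, forces in N, time in s.
With the tool pointing down it reaches from about 0.35 to 0.85 m from the base axis. Payload 8.1 kg.
Tool frame: the origin (TCP) lies midway between the tips of the shut fingers; the grasp point (between the pads) lies 19 mm behind it; z points along the fingers, y is the direction in which the jaws open and shut (so a half turn about z gives the same grasp; the last joint's range is limited). The gripper opens to 93 mm and grips with 3 to 60 N. Pads are 15 mm wide; open, the fingers measure 128 mm over their backs; the gripper's body (75 mm by 188 mm) begins 65 mm behind the grasp point.
Start: joints at [1.132, 0.13, 1.488, -0, 1.523, -0.085], TCP at [0.208, 0.563, 0.219] pointing down, gripper open.
Joint ranges: [-2.96, 2.96], [-0.89, 2.26], [0.02, 2.5], [-1.34, 4.48], [0, 2.73], [-2.66, 2.66]. Speed limits (rad/s): [2.39, 2.39, 2.79, 3.14, 3.14, 3.14].

### API

Orientations are given as a rotation vector (axis times angle).
In Python, from plant import robot gives the robot as it stands. The module is installed in compiled form; this text tells all that it offers.
- The arm moves only by the shell command python3 -m pendant 'ROWS' [FORCE]. ROWS is JSON, a list of rows, each an object with "translation": the shift along the tool's x, y, z in mm, a list of three; "twist": the turn, a rotation vector about the tool's x, y, z in rad, a list of three; "grip": the opening, from -1 (shut) to 1 (fully open). A call has exactly 10 rows; each row shifts and turns the pose as measured when the row begins, along the tool's axes as they then stand; what a row does not reach is not made up. A row lasts 1/10 s, in which the tool goes at most 50 mm and 8.59 degrees, less where a joint would pass 70% of its speed; a pose out of reach is approached as far as the arm can. A call is refused whole if a number of a shift passes 50 or a number of a turn 0.15, either way. A call with a gripper value outside its range is refused whole. The fingers move at their own pace and stop on an object; FORCE is the grip in N (left out, the last holds). Time passes only in rows, so rows that do not move let the fingers close, or fill a call up. It gives the time, the measured TCP pose, the force and the opening at its end, in the units of the state.
- robot.read_state(): the state, without advancing time (a new reading comes with each control period).
- robot.read_camera(name): name is "side" or "top" or "wrist"; returns (picture, depth): 480x640x3 uint8, red, green, blue; 480x640 float32, m along the optical axis (not along the pixel's ray), 0 where there is no reading.
- robot.camera_info(name): a dict with "vertical_fov" (degrees; the focal length in pixels is half the picture's height over the tangent of half this angle, whatever the lens; pixels are square), "cx", "cy" (the principal point, pixels), "D" ([k1, k2, p1, p2, k3] as OpenCV has them; the pictures are not rectified), "cam_to_world" (4x4, takes a point from camera to world coordinates). Camera axes: x right, y up, looking along -z (the intrinsics and any distortion apply to the point x, -y, -z); pixel columns grow to the right and rows downward; lengths in m; the calibration is good to about 2 mm. A picture is of the moment at which its call begins: read the wrist's pose just before it. camera_info takes no time and is no camera call; for the wrist camera it gives the pose at the moment of the call.
- robot.close_job(): hands the job in, once; it reports no verdict.
The state is a dict: "t": time; "q": joint angles; "dq": joint speeds; "joint_torque": joint torques, N m; "tool_pos": TCP position; "orientation": TCP orientation; "force": force on the tool from outside, world axes, zero at the start; "wrist_torque": the same for the moment, N m; "opening": finger opening in m.
Only numpy, scipy, OpenCV 4.12 (cv2) and the standard library are available. Lean on these libraries where they do the work, as an engineer would, in place of code of your own. Each camera call takes 0.05 s, during which the arm holds its last target. There are 200 camera calls.

## Working session

There is one attempt and no reset: what is moved stays moved. The work goes in short steps, Python scripts to look and compute and a shell command to move; the robot and the scene stay as the last step left them, time stands still between calls to the robot, and variables do not carry over. Pictures are saved under pics/ and viewed, about 8 in all and at most 12, crops included, and the job is handed in when it is done.

```bash
mkdir -p pics; cat > h.py <<'E'
import numpy as np, cv2, json
from scipy.spatial.transform import Rotation as R
from plant import robot
def cam(n):
    i=robot.camera_info(n); p,d=robot.read_camera(n); return i,p,d
def K(i):
    f=240/np.tan(np.radians(i["vertical_fov"])/2)
    return np.array([[f,0,i["cx"]],[0,f,i["cy"]],[0,0,1]])
def rays(i,uv):
    n=cv2.undistortPoints(np.float64(uv).reshape(-1,1,2),K(i),np.array(i["D"],float)).reshape(-1,2)
    return np.c_[n[:,0],-n[:,1],-np.ones(len(n))]
def pts(i,uv,d):  # d = depth along axis
    c=np.c_[rays(i,uv)*np.reshape(d,(-1,1)),np.ones(len(d))]
    return (c@np.array(i["cam_to_world"]).T)[:,:3]
def cloud(i,d):
    v,u=np.mgrid[0:480,0:640]; m=d>0
    P=np.full((480,640,3),np.nan); P[m]=pts(i,np.c_[u[m],v[m]],d[m]); return P
def proj(i,X):
    c=np.linalg.inv(np.array(i["cam_to_world"]))@np.r_[X,1]
    return cv2.projectPoints(np.array([[c[0],-c[1],-c[2]]]),np.zeros(3),np.zeros(3),K(i),np.array(i["D"],float))[0].ravel()
def st():
    s=robot.read_state(); print({k:np.round(s[k],4).tolist() for k in("t","q","tool_pos","orientation","force","opening")}); return s
E
python3 - <<'E'
from h import *
st()
for n in("top","side"):
    i,p,d=cam(n); cv2.imwrite(f"pics/{n}0.png",p[:,:,::-1]); np.savez(f"{n}0.npz",p=p,d=d,i=np.array(i,dtype=object))
    print(n,i["vertical_fov"],i["D"],np.round(i["cam_to_world"],3).tolist(),(d>0).mean())
E
```

```text
{'t': 0.0, 'q': [1.1316, 0.1312, 1.4893, -0.0, 1.523, -0.0854], 'tool_pos': [0.2076, 0.5623, 0.2176], 'orientation': [-0.5528, -3.0921, 0.0028], 'force': [-0.6153, -1.0198, 0.1873], 'opening': 0.0931}
top 48.487763194849805 [-0.04984092  0.          0.          0.          0.        ] [[-0.001, 0.997, -0.072, 0.491], [-1.0, -0.003, -0.022, -0.038], [-0.022, 0.072, 0.997, 1.328], [0.0, 0.0, 0.0, 1.0]] 0.9960091145833333
side 55.416175391046124 [-0.06569978  0.          0.          0.          0.        ] [[0.93, 0.248, -0.271, 0.2], [-0.367, 0.598, -0.713, -0.919], [-0.015, 0.763, 0.647, 0.967], [0.0, 0.0, 0.0, 1.0]] 0.9945149739583333
```

View pics/top0.png

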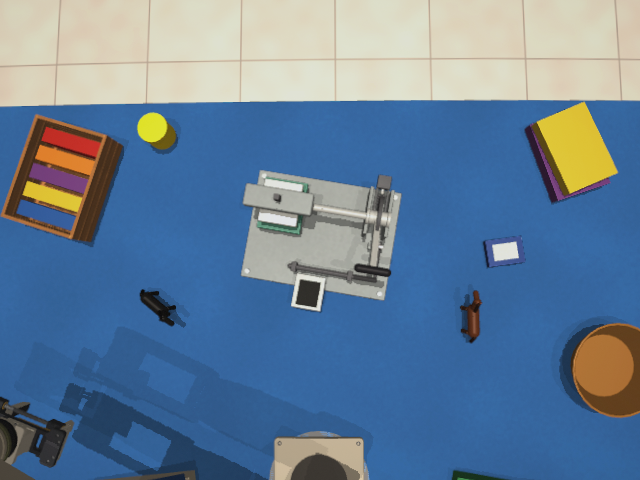

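View pics/side0.png

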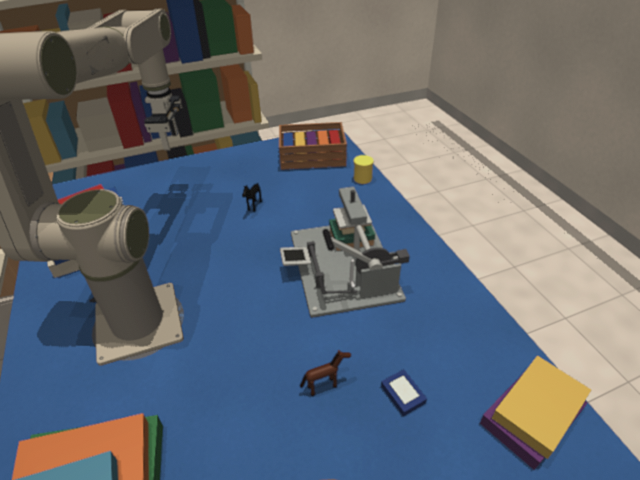

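The top view shows the black crossbar at about (372,269), the pedal's rubber pad at (308,292) and the base plate spanning (242..400, 170..300). The horses (160,306) and (472,317) and the cards (504,251) are well clear. In the side view the bar is near (328,240) and the pad near (296,256).

```bash
python3 - <<'E'
from h import *
L={n:np.load(f"{n}0.npz",allow_pickle=True) for n in("top","side")}
I={n:L[n]["i"].item() for n in L}
t=L["top"];i=I["top"];P=cloud(i,t["d"]);p=t["p"].astype(int)
def blob(p,seed,roi,thr=60):
    m=np.zeros(p.shape[:2],np.uint8);x0,x1,y0,y1=roi;m[y0:y1,x0:x1]=(p[y0:y1,x0:x1].max(2)<thr)
    n,l,s,c=cv2.connectedComponentsWithStats(m);k=1+np.argmax(s[1:,4]);r=cv2.minAreaRect(np.argwhere(l==k)[:,::-1].astype(np.float32))
    return l==k,c[k],r
B={}
for nm,n,roi in(("bar","top",(350,395,258,280)),("pad","top",(290,326,272,312)),("bar","side",(318,340,225,252)),("pad","side",(278,312,246,268))):
    m,c,r=blob(L[n]["p"].astype(int),None,roi); Pc=cloud(I[n],L[n]["d"])[m]
    T=np.array(I[n]["cam_to_world"]);ray=T[:3,:3]@rays(I[n],[c])[0]
    B[nm,n]=(T[:3,3],ray/np.linalg.norm(ray))
    print(nm,n,c,r,m.sum(),"depth med",np.nanmedian(Pc,0).round(4))
for nm in("bar","pad"):
    (a,u),(b,v)=B[nm,"top"],B[nm,"side"]
    s=np.linalg.lstsq(np.c_[u,-v],b-a,rcond=None)[0];x,y=a+s[0]*u,b+s[1]*v
    print(nm,"tri",((x+y)/2).round(4),"gap",np.linalg.norm(x-y).round(4))
# base plate
grey=(np.ptp(p,axis=2)<25)&(p.max(2)>90)&(np.abs(P[:,:,2]-.015)<.008)
grey[:,:230]=0;grey[:,410:]=0
Q=P[grey][:,:2]
r=cv2.minAreaRect(Q.astype(np.float32));print("plate",r,cv2.boxPoints(r).round(3).tolist())
E
```

```text
bar top [372.34862385 270.0733945 ] ((372.3243103027344, 270.0540771484375), (35.83898162841797, 7.562353610992432), 9.462322235107422) 218 depth med [ 0.5097 -0.119   0.2305]
pad top [307.75588865 293.1391863 ] ((307.7200012207031, 293.0400085449219), (19.49851417541504, 23.97064971923828), 10.30484676361084) 467 depth med [0.4586 0.0222 0.0685]
bar side [328.09917355 239.38016529] ((328.3000183105469, 239.40000915527344), (20.55480194091797, 6.008327484130859), 71.56504821777344) 121 depth med [ 0.5114 -0.1259  0.2303]
pad side [293.78658537 254.86585366] ((293.59515380859375, 254.927001953125), (9.113103866577148, 18.62531852722168), 86.18592071533203) 164 depth med [0.462  0.0231 0.068 ]
bar tri [ 0.5117 -0.1191  0.2242] gap 0.0044
pad tri [0.4602 0.022  0.0694] gap 0.0038
plate ((0.37275558710098267, 0.02749575674533844), (0.36281272768974304, 0.7410953044891357), 81.41739654541016) [[-0.020999999716877937, -0.09700000286102295], [0.7120000123977661, -0.2070000022649765], [0.765999972820282, 0.15199999511241913], [0.032999999821186066, 0.2619999945163727]]
```

```bash
python3 - <<'E'
from h import *
t=np.load("top0.npz",allow_pickle=True);i=t["i"].item();p=t["p"].astype(int);d=t["d"]
g=((p[:,:,2]-p[:,:,0])<40)
g[:160]=0;g[310:]=0;g[:,:235]=0;g[:,410:]=0
P=cloud(i,d);m=g&(np.abs(P[:,:,2]-.015)<.008)
m=cv2.morphologyEx(m.astype(np.uint8),cv2.MORPH_OPEN,np.ones((3,3)))
uv=np.argwhere(m)[:,::-1]
T=np.array(i["cam_to_world"]);w=rays(i,uv)@T[:3,:3].T
Q=T[:3,3]+w*((.015-T[2,3])/w[:,2])[:,None]
r=cv2.minAreaRect(Q[:,:2].astype(np.float32));b=cv2.boxPoints(r);print(r,b.round(4).tolist())
c=np.array(r[0])
for yaw in(np.radians(r[2]-90),):
    Rz=np.array([[np.cos(yaw),-np.sin(yaw)],[np.sin(yaw),np.cos(yaw)]])
    o=c-Rz@[-.010,.025];print("yaw",yaw,"origin",o)
    for n,x in dict(bar=(-.0824,-.1),pad=(-.164,.03),hub=(.04,-.1)).items():print(n,(o+Rz@x).round(4))
E
```

```text
((0.6027188301086426, -0.006797417998313904), (0.35847073793411255, 0.2690349519252777), 80.16925811767578) [[0.43959999084472656, -0.16040000319480896], [0.7046999931335449, -0.20640000700950623], [0.7659000158309937, 0.1467999964952469], [0.5008000135421753, 0.19280000030994415]]
yaw -0.17157881376026257 origin [ 0.60830354 -0.03313771]
bar [ 0.51   -0.1176]
pad [0.4518 0.0244]
hub [ 0.6306 -0.1385]
```

```bash
cat >> h.py <<'E'
YAW=-0.1716; OR=np.array([0.6083,-0.0331,0]); RP=R.from_euler("z",YAW).as_matrix()
def toP(x): return RP.T@(np.array(x)-OR)
def goto(pp,rt=None):  # pp: target TCP in press frame (m); prints tool-frame delta and yaw twist
    s=robot.read_state(); M=R.from_rotvec(s["orientation"]).as_matrix(); w=OR+RP@np.array(pp)
    # wanted: tool z down, tool y along +/- press x
    c=[]
    for sg in(1,-1):
        y=sg*RP[:,0]; z=np.array([0,0,-1.]); D=np.c_[np.cross(y,z),y,z]; c.append(R.from_matrix(M.T@D).as_rotvec())
    print("t",round(s["t"],2),"TCP press mm",(1e3*toP(s["tool_pos"])).round(1),"delta tool mm",(1e3*M.T@(w-s["tool_pos"])).round(1),"twists",[a.round(3).tolist() for a in c],"F press",(RP.T@s["force"]).round(2),"open",round(s["opening"],4),"q6",np.round(s["q"],2))
E
python3 -c "
from h import *
goto([-.165,.03,.12])"; which python3; python3 -m pendant --help | head -5
```

```text
t 0.1 TCP press mm [-496.5  518.3  217.7] delta tool mm [-414.5 -420.    98.3] twists [[-0.002, 0.001, 1.389], [-0.001, -0.002, -1.753]] F press [-0.67  0.36 -0.04] open 0.0928 q6 [ 1.13  0.13  1.49  0.    1.52 -0.09]
/bin/python3invalid input: not JSON, or not a number
```

```bash
python3 -m pendant '[{"translation":[-34,-35,0],"twist":[0,0,0],"grip":-1},{"translation":[-34,-35,0],"twist":[0,0,0],"grip":-1},{"translation":[-34,-35,0],"twist":[0,0,0],"grip":-1},{"translation":[-34,-35,0],"twist":[0,0,0],"grip":-1},{"translation":[-34,-35,0],"twist":[0,0,0],"grip":-1},{"translation":[-34,-35,0],"twist":[0,0,0],"grip":-1},{"translation":[-34,-35,0],"twist":[0,0,0],"grip":-1},{"translation":[-34,-35,0],"twist":[0,0,0],"grip":-1},{"translation":[-34,-35,0],"twist":[0,0,0],"grip":-1},{"translation":[-34,-35,0],"twist":[0,0,0],"grip":-1}]' 20
python3 -m pendant '[{"translation":[0,0,0],"twist":[0,0,0.139],"grip":-1},{"translation":[0,0,0],"twist":[0,0,0.139],"grip":-1},{"translation":[0,0,0],"twist":[0,0,0.139],"grip":-1},{"translation":[0,0,0],"twist":[0,0,0.139],"grip":-1},{"translation":[0,0,0],"twist":[0,0,0.139],"grip":-1},{"translation":[0,0,0],"twist":[0,0,0.139],"grip":-1},{"translation":[0,0,0],"twist":[0,0,0.139],"grip":-1},{"translation":[0,0,0],"twist":[0,0,0.139],"grip":-1},{"translation":[0,0,0],"twist":[0,0,0.139],"grip":-1},{"translation":[0,0,0],"twist":[0,0,0.139],"grip":-1}]'
python3 -c "
from h import *
goto([-.165,.03,.10])
i,p,d=cam('wrist');cv2.imwrite('pics/w1.png',p[:,:,::-1]);np.savez('w1.npz',p=p,d=d,i=np.array(i,dtype=object))"
```

```text
t: 1.1
tool_pos: [0.4056, 0.1068, 0.2124]
orientation: [-0.535, -3.091, 0.013]
force: [0.6, 1.6, -0.2]
opening: 0.0176
t: 2.1
tool_pos: [0.4053, 0.0973, 0.2085]
orientation: [2.457, 1.957, -0.025]
force: [-0.7, 0.3, -0.2]
opening: 0.0002
t 2.1 TCP press mm [-222.3   93.8  208.5] delta tool mm [-59.3  61.7 108.6] twists [[-0.01, 0.013, -0.054], [0.019, 0.016, 3.088]] F press [-0.77  0.18 -0.16] open 0.0002 q6 [ 0.12 -0.37  1.96 -0.01  1.56  0.35]
```

View pics/w1.png

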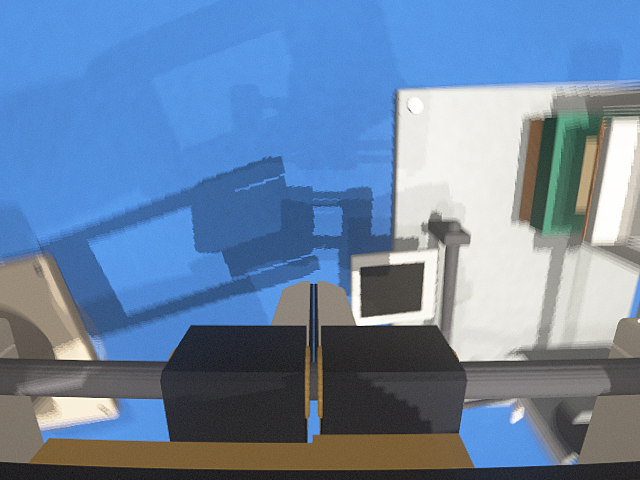

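The wrist view shows the pedal's black rubber at (392,288) in its white frame, right next to the shut fingers. Nothing is in the way there.

```bash
python3 - <<'E'
from h import *
w=np.load("w1.npz",allow_pickle=True);i=w["i"].item();P=cloud(i,w["d"]);p=w["p"].astype(int)
m=np.zeros((480,640),bool);m[258:322,355:432]=p[258:322,355:432].max(2)<90
Q=P[m];print("rubber press mm",(1e3*toP(np.nanmedian(Q,0))).round(1),m.sum(),(1e3*((Q-OR)@RP)[:,:2]).min(0),(1e3*((Q-OR)@RP)[:,:2]).max(0))
E
python3 -m pendant '[{"translation":[-6,6.2,8],"twist":[0,0,-0.006],"grip":-1},{"translation":[-6,6.2,8],"twist":[0,0,-0.006],"grip":-1},{"translation":[-6,6.2,8],"twist":[0,0,-0.006],"grip":-1},{"translation":[-6,6.2,8],"twist":[0,0,-0.006],"grip":-1},{"translation":[-6,6.2,8],"twist":[0,0,-0.006],"grip":-1},{"translation":[-6,6.2,8],"twist":[0,0,-0.006],"grip":-1},{"translation":[-6,6.2,8],"twist":[0,0,-0.006],"grip":-1},{"translation":[-6,6.2,8],"twist":[0,0,-0.006],"grip":-1},{"translation":[-6,6.2,8],"twist":[0,0,-0.006],"grip":-1},{"translation":[-6,6.2,8],"twist":[0,0,-0.006],"grip":-1}]'
python3 -c "
from h import *
goto([-.165,.03,.075])"
```

```text
rubber press mm [-157.    30.3   69.5] 2921 [nan nan] [nan nan]
t: 3.15
tool_pos: [0.4565, 0.0189, 0.1204]
orientation: [-2.387, -2.041, 0.028]
force: [-1.0, 0.6, 0.1]
opening: -0.0001
t 3.15 TCP press mm [-158.4   25.3  120.4] delta tool mm [ 5.4 -5.9 45.4] twists [[-0.012, 0.013, 0.016], [-0.02, -0.019, -3.126]] F press [-1.13  0.43  0.14] open -0.0001 q6 [-0.06 -0.18  1.98 -0.01  1.36  0.1 ]
```

```bash
python3 -m pendant '[{"translation":[1,-1.2,10],"twist":[0,0,0],"grip":-1},{"translation":[1,-1.2,10],"twist":[0,0,0],"grip":-1},{"translation":[1,-1.2,10],"twist":[0,0,0],"grip":-1},{"translation":[1,-1.2,10],"twist":[0,0,0],"grip":-1},{"translation":[1,-1.2,4],"twist":[0,0,0],"grip":-1},{"translation":[0,0,4],"twist":[0,0,0],"grip":-1},{"translation":[0,0,4],"twist":[0,0,0],"grip":-1},{"translation":[0,0,4],"twist":[0,0,0],"grip":-1},{"translation":[0,0,4],"twist":[0,0,0],"grip":-1},{"translation":[0,0,3],"twist":[0,0,0],"grip":-1}]'
python3 -c "
from h import *
goto([-.165,.03,.049])"
```

```text
t: 4.15
tool_pos: [0.4488, 0.0249, 0.0538]
orientation: [-2.384, -2.041, 0.032]
force: [-6.2, -0.3, 9.9]
opening: 0.0004
t 4.15 TCP press mm [-167.1   29.9   53.8] delta tool mm [0.1 2.1 4.8] twists [[-0.016, 0.014, 0.017], [-0.021, -0.024, -3.124]] F press [-6.02 -1.38  9.9 ] open 0.0004 q6 [-0.05 -0.11  2.05 -0.01  1.23  0.11]
```

```bash
python3 -m pendant '[{"translation":[0,0,3],"twist":[0,0,0],"grip":-1},{"translation":[0,0,3],"twist":[0,0,0],"grip":-1},{"translation":[0,0,3],"twist":[0,0,0],"grip":-1},{"translation":[0,0,3],"twist":[0,0,0],"grip":-1},{"translation":[0,0,3],"twist":[0,0,0],"grip":-1},{"translation":[0,0,3],"twist":[0,0,0],"grip":-1},{"translation":[0,0,3],"twist":[0,0,0],"grip":-1},{"translation":[0,0,3],"twist":[0,0,0],"grip":-1},{"translation":[0,0,3],"twist":[0,0,0],"grip":-1},{"translation":[0,0,3],"twist":[0,0,0],"grip":-1}]'
python3 -c "
from h import *
goto([-.165,.03,.049])
for n in('side','top'):
  i,p,d=cam(n);x,y=(270,200) if n=='side' else (230,160)
  cv2.imwrite(f'pics/{n}1.png',cv2.resize(p[y:y+140,x:x+180,::-1],None,fx=4,fy=4,interpolation=2))"
```

```text
t: 5.15
tool_pos: [0.4492, 0.0249, 0.0488]
orientation: [-2.379, -2.045, 0.042]
force: [-19.3, -0.3, 34.3]
opening: 0.0006
t 5.15 TCP press mm [-166.6   29.9   48.8] delta tool mm [ 0.   1.6 -0.3] twists [[-0.02, 0.018, 0.021], [-0.027, -0.032, -3.12]] F press [-18.96  -3.59  34.34] open 0.0006 q6 [-0.05 -0.1   2.04 -0.02  1.22  0.11]
```

View pics/side1.png

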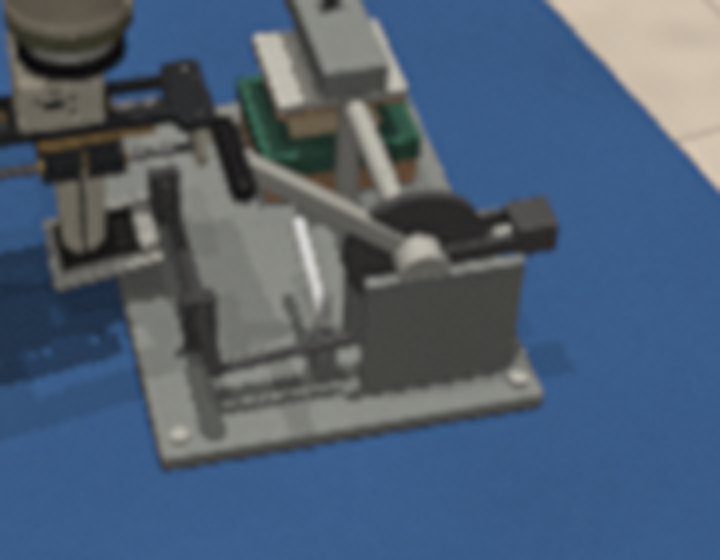

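The crop shows the shut fingers on the pressed pad, and a bright strut at crop (310,265) whose attitude I can't judge by eye. I'll check its height with depth after lifting off, so the force is released first.

```bash
python3 -m pendant '[{"translation":[0,0,-8],"twist":[0,0,0],"grip":-1},{"translation":[0,0,-15],"twist":[0,0,0],"grip":-1},{"translation":[0,0,-30],"twist":[0,0,0],"grip":-1},{"translation":[0,0,-40],"twist":[0,0,0],"grip":0},{"translation":[0,0,-40],"twist":[0,0,0],"grip":0},{"translation":[0,0,-40],"twist":[0,0,0],"grip":0},{"translation":[0,0,-40],"twist":[0,0,0],"grip":0},{"translation":[0,0,-20],"twist":[0,0,0],"grip":0},{"translation":[0,0,0],"twist":[0,0,0],"grip":0},{"translation":[0,0,0],"twist":[0,0,0],"grip":0}]'
python3 - <<'E'
from h import *
goto([-.0824,-.074,.25])
for n in("side","top"):
    a=np.load(f"{n}0.npz",allow_pickle=True);i,p,d=cam(n);np.savez(f"{n}2.npz",p=p,d=d,i=np.array(i,dtype=object))
    for t,dd in(("before",a["d"]),("now",d)):
        X=(cloud(i,dd)-OR)@RP*1e3
        m=(X[:,:,0]>-32)&(X[:,:,0]<-8)&(X[:,:,1]>-93+0)&(X[:,:,1]<0)&(X[:,:,2]>20)
        m2=m&(X[:,:,2]<125)
        print(n,t,m2.sum(),"y",np.percentile(X[m2][:,1],[5,50,95]).round(0) if m2.any() else "", "z",np.percentile(X[m2][:,2],[5,50,95]).round(0) if m2.any() else "")
E
```

```text
t: 6.25
tool_pos: [0.4557, 0.0291, 0.2945]
orientation: [2.378, 2.049, -0.032]
force: [-1.1, 0.4, -0.9]
opening: 0.046
t 6.25 TCP press mm [-161.    35.2  294.5] delta tool mm [-110.2   76.6   45.6] twists [[-0.011, 0.017, 0.023], [-0.027, -0.018, -3.118]] F press [-1.2   0.24 -0.95] open 0.046 q6 [-0.04 -0.27  1.73 -0.02  1.69  0.11]
side before 1 y [-88. -88. -88.] z [49. 49. 49.]
side now 79 y [-88. -57. -25.] z [69. 79. 88.]
top before 20 y [-92. -82.  -6.] z [20. 22. 57.]
top now 146 y [-91. -57. -22.] z [21. 78. 88.]
```

The prop has fallen: it now spans y −91 to −22 mm at a height of about 69–88 mm, where nothing was before. Next I go to the crossbar, 25 mm to the left of the arm.

```bash
python3 -m pendant '[{"translation":[-15,10,0],"twist":[0,0,0.003],"grip":0},{"translation":[-15,10,0],"twist":[0,0,0.003],"grip":0},{"translation":[-15,10,0],"twist":[0,0,0.003],"grip":0},{"translation":[-15,10,0],"twist":[0,0,0.003],"grip":0},{"translation":[-15,10,0],"twist":[0,0,0.003],"grip":0},{"translation":[-15,10,0],"twist":[0,0,0],"grip":0},{"translation":[-10,8,0],"twist":[0,0,0],"grip":0},{"translation":[-5,4,0],"twist":[0,0,0],"grip":0},{"translation":[0,0,0],"twist":[0,0,0],"grip":0},{"translation":[0,0,0],"twist":[0,0,0],"grip":0}]'
python3 - <<'E'
from h import *
goto([-.0824,-.075,.207])
i,p,d=cam('wrist');cv2.imwrite('pics/w2.png',p[:,:,::-1])
X=(cloud(i,d)-OR)@RP*1e3
m=(p.max(2)<70)&(X[:,:,2]>205)&(X[:,:,2]<240)&(X[:,:,0]<-50)&(X[:,:,0]>-120)&(np.abs(X[:,:,1]+100)<50)
print(m.sum(),np.percentile(X[m],[2,50,98],axis=0).round(1))
E
```

```text
t: 7.35
tool_pos: [0.5057, -0.0889, 0.2769]
orientation: [-2.38, -2.022, 0.058]
force: [-0.2, 0.8, -0.2]
opening: 0.0464
t 7.35 TCP press mm [-91.6 -72.5 276.9] delta tool mm [-1.4 11.8 69.5] twists [[-0.038, 0.016, 0.009], [-0.026, -0.06, -3.132]] F press [-0.31  0.72 -0.24] open 0.0464 q6 [-0.26 -0.08  1.6  -0.02  1.66 -0.1 ]
2580 [[ -88.8 -131.2  225.8]
 [ -81.   -91.7  231.5]
 [ -72.7  -62.1  233.7]]
```

View pics/w2.png

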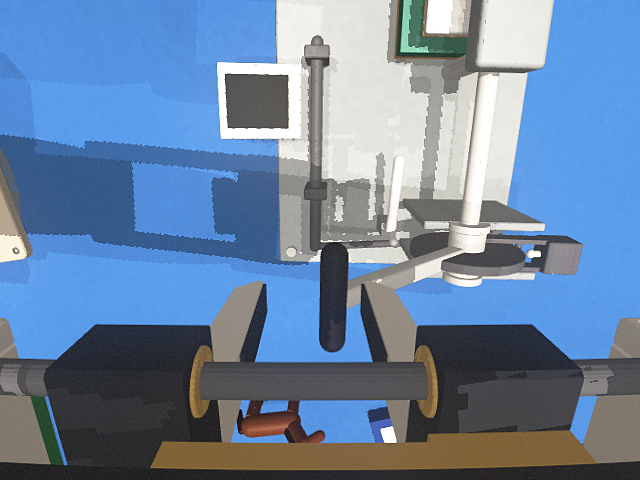

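The wrist view shows the bar at (333,245–350) between the open fingers, with the arm meeting it at mid-length. The prop lies fallen at (395,195). Depth puts the bar at x −81, y −97, with its top at 232 mm, as expected.

```bash
python3 -m pendant '[{"translation":[0,3,1],"twist":[-0.008,0.003,0.001],"grip":0},{"translation":[0,3,1],"twist":[-0.008,0.003,0.001],"grip":0},{"translation":[0,3,2],"twist":[-0.008,0.003,0.001],"grip":0},{"translation":[0,3,6],"twist":[-0.008,0.003,0.001],"grip":0},{"translation":[0,1,10],"twist":[-0.004,0.003,0.001],"grip":0},{"translation":[0,0,10],"twist":[0,0,0],"grip":0},{"translation":[0,0,10],"twist":[0,0,0],"grip":0},{"translation":[0,0,10],"twist":[0,0,0],"grip":0},{"translation":[0,0,7],"twist":[0,0,0],"grip":0},{"translation":[0,0,0],"twist":[0,0,0],"grip":0}]'
python3 -c "
from h import *
goto([-.081,-.074,.206])"
```

```text
t: 8.4
tool_pos: [0.5185, -0.0892, 0.2137]
orientation: [-2.397, -2.031, -0.001]
force: [-0.2, 0.1, -0.2]
opening: 0.0466
t 8.4 TCP press mm [-78.9 -70.7 213.7] delta tool mm [-3.3 -2.1  7.7] twists [[0.0, -0.0, 0.007], [0.001, 0.0, -3.135]] F press [-0.25  0.01 -0.19] open 0.0466 q6 [-0.27 -0.07  1.7   0.    1.51 -0.1 ]
```

```bash
python3 -m pendant '[{"translation":[-2,-1,4],"twist":[0,0,0],"grip":0},{"translation":[-1,-1,4],"twist":[0,0,0],"grip":0},{"translation":[0,0,0],"twist":[0,0,0],"grip":-1},{"translation":[0,0,0],"twist":[0,0,0],"grip":-1},{"translation":[0,0,0],"twist":[0,0,0],"grip":-1},{"translation":[0,0,0],"twist":[0,0,0],"grip":-1},{"translation":[0,0,0],"twist":[0,0,0],"grip":-1},{"translation":[0,0,0],"twist":[0,0,0],"grip":-1},{"translation":[0,0,0],"twist":[0,0,0],"grip":-1},{"translation":[0,0,0],"twist":[0,0,0],"grip":-1}]' 35
cat >> h.py <<'E'
def lev():
    s=robot.read_state();x,y,z=1e3*toP(s["tool_pos"]);F=RP.T@s["force"]
    z+=ZO; a=np.arctan2(z-120,40-x+XO);r=np.hypot(z-120,40-x+XO)
    ft=-(F[0]*-np.sin(a)-F[2]*np.cos(a))
    print(f"t {s['t']:.2f} TCP {x:.1f} {y:.1f} z {z-ZO:.1f} q {0.7-a:.3f} rad {r:.1f} Ftan {ft:.1f} F {F.round(1)} open {s['opening']:.4f}",flush=True)
XO,ZO=0,17
E
python3 -c "
from h import *
goto([-.081,-.074,.206]);lev()"
```

```text
t: 9.4
tool_pos: [0.5164, -0.0924, 0.2064]
orientation: [2.396, 2.03, 0.002]
force: [-0.4, 0.4, -0.2]
opening: 0.0171
t 9.4 TCP press mm [-80.4 -74.1 206.4] delta tool mm [ 0.1 -0.6  0.4] twists [[0.002, -0.0, 0.006], [0.0, 0.003, -3.135]] F press [-0.48  0.34 -0.16] open 0.0171 q6 [-0.27 -0.07  1.72  0.    1.49 -0.11]
t 9.40 TCP -80.4 -74.1 z 206.4 q -0.010 rad 158.7 Ftan -0.4 F [-0.5  0.3 -0.2] open 0.0171
```

```bash
sed -i 's/^XO,ZO=.*/XO,ZO=2.0,16.7/' h.py
L(){ python3 -c "from h import *;lev()"; }
python3 -m pendant '[{"translation":[0,-0.3,0.8],"twist":[0,0,0],"grip":-1},{"translation":[0,-0.3,0.8],"twist":[0,0,0],"grip":-1},{"translation":[0,-0.3,0.8],"twist":[0,0,0],"grip":-1},{"translation":[0,-0.3,0.8],"twist":[0,0,0],"grip":-1},{"translation":[0,-0.3,0.8],"twist":[0,0,0],"grip":-1},{"translation":[0,-0.3,0.8],"twist":[0,0,0],"grip":-1},{"translation":[0,-0.3,0.8],"twist":[0,0,0],"grip":-1},{"translation":[0,-0.3,0.8],"twist":[0,0,0],"grip":-1},{"translation":[0,-0.3,0.8],"twist":[0,0,0],"grip":-1},{"translation":[0,-0.3,0.8],"twist":[0,0,0],"grip":-1}]' >/dev/null; L
python3 -m pendant '[{"translation":[0,-0.3,0.8],"twist":[0,0,0],"grip":-1},{"translation":[0,-0.3,0.8],"twist":[0,0,0],"grip":-1},{"translation":[0,-0.3,0.8],"twist":[0,0,0],"grip":-1},{"translation":[0,-0.3,0.8],"twist":[0,0,0],"grip":-1},{"translation":[0,-0.3,0.8],"twist":[0,0,0],"grip":-1},{"translation":[0,-0.3,0.8],"twist":[0,0,0],"grip":-1},{"translation":[0,-0.3,0.8],"twist":[0,0,0],"grip":-1},{"translation":[0,-0.3,0.8],"twist":[0,0,0],"grip":-1},{"translation":[0,-0.3,0.8],"twist":[0,0,0],"grip":-1},{"translation":[0,-0.3,0.8],"twist":[0,0,0],"grip":-1}]' >/dev/null; L
```

```text
t 10.40 TCP -80.2 -74.1 z 206.3 q -0.000 rad 159.8 Ftan 2.2 F [-2.4 -0.5  4.9] open 0.0170
t 11.40 TCP -80.1 -74.1 z 206.3 q -0.001 rad 159.7 Ftan 2.4 F [-2.  -0.4  4.8] open 0.0170
```

```bash
L(){ python3 -c "from h import *;lev()"; }
python3 -m pendant '[{"translation":[0,-1,1.2],"twist":[0,0,0],"grip":-1},{"translation":[0,-1,1.2],"twist":[0,0,0],"grip":-1},{"translation":[0,-1,1.2],"twist":[0,0,0],"grip":-1},{"translation":[0,-1,1.2],"twist":[0,0,0],"grip":-1},{"translation":[0,-1,1.2],"twist":[0,0,0],"grip":-1},{"translation":[0,-1,1.2],"twist":[0,0,0],"grip":-1},{"translation":[0,-1,1.2],"twist":[0,0,0],"grip":-1},{"translation":[0,-1,1.2],"twist":[0,0,0],"grip":-1},{"translation":[0,-1,1.2],"twist":[0,0,0],"grip":-1},{"translation":[0,-1,1.2],"twist":[0,0,0],"grip":-1}]' >/dev/null; L
python3 -m pendant '[{"translation":[0,-1,1.4],"twist":[0,0,0],"grip":-1},{"translation":[0,-1,1.4],"twist":[0,0,0],"grip":-1},{"translation":[0,-1,1.4],"twist":[0,0,0],"grip":-1},{"translation":[0,-1,1.4],"twist":[0,0,0],"grip":-1},{"translation":[0,-1,1.4],"twist":[0,0,0],"grip":-1},{"translation":[0,-1,1.4],"twist":[0,0,0],"grip":-1},{"translation":[0,-1,1.4],"twist":[0,0,0],"grip":-1},{"translation":[0,-1,1.4],"twist":[0,0,0],"grip":-1},{"translation":[0,-1,1.4],"twist":[0,0,0],"grip":-1},{"translation":[0,-1,1.4],"twist":[0,0,0],"grip":-1}]' >/dev/null; L
```

```text
t 12.40 TCP -83.9 -74.1 z 201.2 q 0.039 rad 159.5 Ftan 5.1 F [0.2 0.8 6.3] open 0.0173
t 13.40 TCP -86.3 -74.2 z 197.4 q 0.067 rad 159.1 Ftan 6.7 F [-1.3  1.3  9.3] open 0.0167
```

```bash
L(){ python3 -c "from h import *;lev()"; }
python3 -m pendant '[{"translation":[0,-1,1.4],"twist":[0,0,0],"grip":-1},{"translation":[0,-1,1.4],"twist":[0,0,0],"grip":-1},{"translation":[0,-1,1.4],"twist":[0,0,0],"grip":-1},{"translation":[0,-1,1.4],"twist":[0,0,0],"grip":-1},{"translation":[0,-1,1.4],"twist":[0,0,0],"grip":-1},{"translation":[0,-1,1.4],"twist":[0,0,0],"grip":-1},{"translation":[0,-1,1.4],"twist":[0,0,0],"grip":-1},{"translation":[0,-1,1.4],"twist":[0,0,0],"grip":-1},{"translation":[0,-1,1.4],"twist":[0,0,0],"grip":-1},{"translation":[0,-1,1.4],"twist":[0,0,0],"grip":-1}]' >/dev/null; L
python3 -m pendant '[{"translation":[0,-1,1.6],"twist":[0,0,0],"grip":-1},{"translation":[0,-1,1.6],"twist":[0,0,0],"grip":-1},{"translation":[0,-1,1.6],"twist":[0,0,0],"grip":-1},{"translation":[0,-1,1.6],"twist":[0,0,0],"grip":-1},{"translation":[0,-1,1.6],"twist":[0,0,0],"grip":-1},{"translation":[0,-1,1.6],"twist":[0,0,0],"grip":-1},{"translation":[0,-1,1.6],"twist":[0,0,0],"grip":-1},{"translation":[0,-1,1.6],"twist":[0,0,0],"grip":-1},{"translation":[0,-1,1.6],"twist":[0,0,0],"grip":-1},{"translation":[0,-1,1.6],"twist":[0,0,0],"grip":-1}]' >/dev/null; L
```

```text
t 14.40 TCP -88.5 -74.2 z 193.9 q 0.093 rad 158.8 Ftan 6.0 F [-2.   0.8  8.7] open 0.0169
t 15.40 TCP -90.8 -74.2 z 189.8 q 0.122 rad 158.5 Ftan 7.1 F [-2.9  1.6 10.3] open 0.0170
```

```bash
L(){ python3 -c "from h import *;lev()"; }
python3 -m pendant '[{"translation":[0,-1,1.6],"twist":[0,0,0],"grip":-1},{"translation":[0,-1,1.6],"twist":[0,0,0],"grip":-1},{"translation":[0,-1,1.6],"twist":[0,0,0],"grip":-1},{"translation":[0,-1,1.6],"twist":[0,0,0],"grip":-1},{"translation":[0,-1,1.6],"twist":[0,0,0],"grip":-1},{"translation":[0,-1,1.6],"twist":[0,0,0],"grip":-1},{"translation":[0,-1,1.6],"twist":[0,0,0],"grip":-1},{"translation":[0,-1,1.6],"twist":[0,0,0],"grip":-1},{"translation":[0,-1,1.6],"twist":[0,0,0],"grip":-1},{"translation":[0,-1,1.6],"twist":[0,0,0],"grip":-1}]' >/dev/null; L
python3 -m pendant '[{"translation":[0,-1,1.6],"twist":[0,0,0],"grip":-1},{"translation":[0,-1,1.6],"twist":[0,0,0],"grip":-1},{"translation":[0,-1,1.6],"twist":[0,0,0],"grip":-1},{"translation":[0,-1,1.6],"twist":[0,0,0],"grip":-1},{"translation":[0,-1,1.6],"twist":[0,0,0],"grip":-1},{"translation":[0,-1,1.6],"twist":[0,0,0],"grip":-1},{"translation":[0,-1,1.6],"twist":[0,0,0],"grip":-1},{"translation":[0,-1,1.6],"twist":[0,0,0],"grip":-1},{"translation":[0,-1,1.6],"twist":[0,0,0],"grip":-1},{"translation":[0,-1,1.6],"twist":[0,0,0],"grip":-1}]' >/dev/null; L
```

```text
t 16.40 TCP -92.6 -74.2 z 186.4 q 0.147 rad 158.2 Ftan 7.7 F [-4.2  0.5 11.7] open 0.0168
t 17.40 TCP -93.2 -74.2 z 184.7 q 0.158 rad 157.9 Ftan 7.5 F [-4.5  1.  11.4] open 0.0167
```

```bash
L(){ python3 -c "from h import *;lev()"; }
python3 -m pendant '[{"translation":[0,-1.6,1.8],"twist":[0,0,0],"grip":-1},{"translation":[0,-1.6,1.8],"twist":[0,0,0],"grip":-1},{"translation":[0,-1.6,1.8],"twist":[0,0,0],"grip":-1},{"translation":[0,-1.6,1.8],"twist":[0,0,0],"grip":-1},{"translation":[0,-1.6,1.8],"twist":[0,0,0],"grip":-1},{"translation":[0,-1.6,1.8],"twist":[0,0,0],"grip":-1},{"translation":[0,-1.6,1.8],"twist":[0,0,0],"grip":-1},{"translation":[0,-1.6,1.8],"twist":[0,0,0],"grip":-1},{"translation":[0,-1.6,1.8],"twist":[0,0,0],"grip":-1},{"translation":[0,-1.6,1.8],"twist":[0,0,0],"grip":-1}]' >/dev/null; L
```

```text
t 18.40 TCP -94.7 -74.2 z 181.4 q 0.181 rad 157.4 Ftan 7.2 F [-2.2  0.7  9.6] open 0.0172
```

```bash
L(){ python3 -c "from h import *;lev()"; }
python3 -m pendant '[{"translation":[0,-1.6,1.8],"twist":[0,0,0],"grip":-1},{"translation":[0,-1.6,1.8],"twist":[0,0,0],"grip":-1},{"translation":[0,-1.6,1.8],"twist":[0,0,0],"grip":-1},{"translation":[0,-1.6,1.8],"twist":[0,0,0],"grip":-1},{"translation":[0,-1.6,1.8],"twist":[0,0,0],"grip":-1},{"translation":[0,-1.6,1.8],"twist":[0,0,0],"grip":-1},{"translation":[0,-1.6,1.8],"twist":[0,0,0],"grip":-1},{"translation":[0,-1.6,1.8],"twist":[0,0,0],"grip":-1},{"translation":[0,-1.6,1.8],"twist":[0,0,0],"grip":-1},{"translation":[0,-1.6,1.8],"twist":[0,0,0],"grip":-1}]' >/dev/null; L
python3 -c "from h import *;s=st();goto([-.1,-.074,.18])"
```

```text
t 19.40 TCP -97.7 -74.2 z 175.0 q 0.226 rad 157.0 Ftan 7.9 F [-2.8  0.7 10.4] open 0.0166
{'t': 19.4, 'q': [-0.2923, -0.3339, 2.0175, 0.0195, 1.2389, -0.1345], 'tool_pos': [0.4994, -0.0896, 0.175], 'orientation': [2.2565, 1.9173, 0.2001], 'force': [-2.6636, 1.209, 10.3617], 'opening': 0.0166}
t 19.4 TCP press mm [-97.7 -74.2 175. ] delta tool mm [ 0.2 -1.2 -5.4] twists [[0.22, 0.009, 0.009], [-0.014, 0.343, -3.113]] F press [-2.83  0.74 10.36] open 0.0166 q6 [-0.29 -0.33  2.02  0.02  1.24 -0.13]
```

The tool is turning with the lever, tilted 0.22 rad by the grip, so I'll correct the q estimate for orientation.

```bash
cat >> h.py <<'E'
def lev():
    s=robot.read_state();M=R.from_rotvec(s["orientation"]).as_matrix()
    x,y,z=1e3*toP(s["tool_pos"]+M@[0,-.002,-.0167]);F=RP.T@s["force"];T=RP.T@s["wrist_torque"]
    a=np.arctan2(z-120,40-x);r=np.hypot(z-120,40-x);zt=RP.T@M[:,2]
    print(f"t {s['t']:.2f} bar {x:.1f} {y:.1f} {z:.1f} q {0.7-a:.3f} tilt {np.arctan2(zt[0],-zt[2]):.3f} rad {r:.1f} Ftan {F[0]*np.sin(a)+F[2]*np.cos(a):.1f} Frad {-F[0]*np.cos(a)+F[2]*np.sin(a):.1f} T {T.round(2)} open {s['opening']:.4f}",flush=True)
E
L(){ python3 -c "from h import *;lev()"; }; L
python3 -m pendant '[{"translation":[0,-1,1.4],"twist":[-0.005,0,0],"grip":-1},{"translation":[0,-1,1.4],"twist":[-0.005,0,0],"grip":-1},{"translation":[0,-1,1.4],"twist":[-0.005,0,0],"grip":-1},{"translation":[0,-1,1.4],"twist":[-0.005,0,0],"grip":-1},{"translation":[0,-1,1.4],"twist":[-0.005,0,0],"grip":-1},{"translation":[0,-1,1.4],"twist":[-0.005,0,0],"grip":-1},{"translation":[0,-1,1.4],"twist":[-0.005,0,0],"grip":-1},{"translation":[0,-1,1.4],"twist":[-0.005,0,0],"grip":-1},{"translation":[0,-1,1.4],"twist":[-0.005,0,0],"grip":-1},{"translation":[0,-1,1.4],"twist":[-0.005,0,0],"grip":-1}]' >/dev/null; L
```

```text
t 19.40 bar -103.2 -74.1 190.8 q 0.241 tilt 0.220 rad 159.8 Ftan 8.0 Frad 7.1 T [ 0.09  0.01 -0.11] open 0.0166
t 20.40 bar -107.1 -74.1 182.3 q 0.299 tilt 0.285 rad 159.8 Ftan 4.2 Frad 6.3 T [ 0.04  0.3  -0.03] open 0.0171
```

```bash
L(){ python3 -c "from h import *;lev()"; }
python3 -m pendant '[{"translation":[0,-0.7,0.9],"twist":[-0.003,0,0],"grip":-1},{"translation":[0,-0.7,0.9],"twist":[-0.003,0,0],"grip":-1},{"translation":[0,-0.7,0.9],"twist":[-0.003,0,0],"grip":-1},{"translation":[0,-0.7,0.9],"twist":[-0.003,0,0],"grip":-1},{"translation":[0,-0.7,0.9],"twist":[-0.003,0,0],"grip":-1},{"translation":[0,-0.7,0.9],"twist":[-0.003,0,0],"grip":-1},{"translation":[0,-0.7,0.9],"twist":[-0.003,0,0],"grip":-1},{"translation":[0,-0.7,0.9],"twist":[-0.003,0,0],"grip":-1},{"translation":[0,-0.7,0.9],"twist":[-0.003,0,0],"grip":-1},{"translation":[0,-0.7,0.9],"twist":[-0.003,0,0],"grip":-1}]' >/dev/null; L
python3 -m pendant '[{"translation":[0,-0.8,1],"twist":[-0.003,0,0],"grip":-1},{"translation":[0,-0.8,1],"twist":[-0.003,0,0],"grip":-1},{"translation":[0,-0.8,1],"twist":[-0.003,0,0],"grip":-1},{"translation":[0,-0.8,1],"twist":[-0.003,0,0],"grip":-1},{"translation":[0,-0.8,1],"twist":[-0.003,0,0],"grip":-1},{"translation":[0,-0.8,1],"twist":[-0.003,0,0],"grip":-1},{"translation":[0,-0.8,1],"twist":[-0.003,0,0],"grip":-1},{"translation":[0,-0.8,1],"twist":[-0.003,0,0],"grip":-1},{"translation":[0,-0.8,1],"twist":[-0.003,0,0],"grip":-1},{"translation":[0,-0.8,1],"twist":[-0.003,0,0],"grip":-1}]' >/dev/null; L
```

```text
t 21.40 bar -109.6 -74.1 176.0 q 0.342 tilt 0.326 rad 159.7 Ftan 6.3 Frad 6.3 T [ 0.03  0.35 -0.06] open 0.0169
t 22.40 bar -111.1 -74.1 171.7 q 0.370 tilt 0.370 rad 159.6 Ftan 6.9 Frad 7.9 T [ 0.08  0.61 -0.03] open 0.0169
```

```bash
python3 - <<'E'
from h import *
i,p,d=cam("wrist");np.savez("w3.npz",p=p,d=d,i=np.array(i,dtype=object));cv2.imwrite("pics/w3.png",p[:,:,::-1])
src={n:(lambda a:(a["i"].item(),a["p"],a["d"]))(np.load(n+".npz",allow_pickle=True)) for n in("top2","side2","w3")}
for n,(i,p,d) in src.items():
    X=(cloud(i,d)-OR)@RP*1e3
    m=(X[:,:,0]>85)&(X[:,:,0]<170)&(np.abs(X[:,:,1]+100)<20)&(X[:,:,2]>115)&(X[:,:,2]<165)
    Q=X[m]
    if len(Q)<10: print(n,len(Q));continue
    print(n,len(Q),np.percentile(Q,[3,50,97],axis=0).round(1).tolist())
    A=np.c_[Q[:,0],Q[:,1],np.ones(len(Q))];k=np.ones(len(Q),bool)
    for _ in range(6):
        c=np.linalg.lstsq(A[k],Q[k,2],rcond=None)[0];e=Q[:,2]-A@c;k=np.abs(e)<max(1.5,1.5*np.median(np.abs(e)))
    print("  slope x,y",c.round(3),"n",k.sum(),"rms",e[k].std().round(2),"x range",Q[k,0].min().round(),Q[k,0].max().round(),"z at mid",np.median(Q[k,2]))
E
```

```text
top2 256 [[87.8, -114.0, 119.9], [115.4, -99.4, 134.7], [135.4, -84.7, 140.4]]
  slope x,y [2.15000e-01 4.00000e-02 1.13428e+02] n 175 rms 1.93 x range 86.0 137.0 z at mid 135.44169693466523
side2 237 [[87.1, -117.8, 116.8], [113.1, -109.2, 129.7], [135.8, -86.8, 139.1]]
  slope x,y [2.69000e-01 6.00000e-02 1.07558e+02] n 162 rms 3.09 x range 85.0 138.0 z at mid 133.02947879316474
w3 1903 [[87.0, -111.9, 117.7], [111.7, -94.1, 134.4], [135.1, -84.9, 138.1]]
  slope x,y [ 1.6500e-01 -8.4000e-02  1.0824e+02] n 1190 rms 1.29 x range 85.0 138.0 z at mid 136.87647816350326
```

```bash
L(){ python3 -c "from h import *;lev()"; }
python3 -m pendant '[{"translation":[0,-1,1.3],"twist":[-0.001,0,0],"grip":-1},{"translation":[0,-1,1.3],"twist":[-0.001,0,0],"grip":-1},{"translation":[0,-1,1.3],"twist":[-0.001,0,0],"grip":-1},{"translation":[0,-1,1.3],"twist":[-0.001,0,0],"grip":-1},{"translation":[0,-1,1.3],"twist":[-0.001,0,0],"grip":-1},{"translation":[0,-1,1.3],"twist":[-0.001,0,0],"grip":-1},{"translation":[0,-1,1.3],"twist":[-0.001,0,0],"grip":-1},{"translation":[0,-1,1.3],"twist":[-0.001,0,0],"grip":-1},{"translation":[0,-1,1.3],"twist":[-0.001,0,0],"grip":-1},{"translation":[0,-1,1.3],"twist":[-0.001,0,0],"grip":-1}]' >/dev/null; L
```

```text
t 23.45 bar -112.6 -74.1 166.8 q 0.403 tilt 0.394 rad 159.6 Ftan 8.0 Frad 10.7 T [ 0.09  0.74 -0.06] open 0.0167
```

```bash
python3 - <<'E'
from h import *
for n in("top2","side2","w3"):
    a=np.load(n+".npz",allow_pickle=True);i,d=a["i"].item(),a["d"]
    X=(cloud(i,d)-OR)@RP*1e3
    m=(X[:,:,0]>104)&(X[:,:,0]<140)&(np.abs(X[:,:,1]+100)<13)&(X[:,:,2]>126)&(X[:,:,2]<150)
    Q=X[m];A=np.c_[Q[:,0]-120,Q[:,1]+100,np.ones(len(Q))];k=np.ones(len(Q),bool)
    for _ in range(10):
        c=np.linalg.lstsq(A[k],Q[k,2],rcond=None)[0];e=Q[:,2]-A@c;k=np.abs(e)<1.5
    print(n,c.round(3),k.sum(),len(Q),[ (x,np.nanmedian(Q[np.abs(Q[:,0]-x)<2,2]).round(1)) for x in range(106,140,4) if (np.abs(Q[:,0]-x)<2).any()])
E
L(){ python3 -c "from h import *;lev()"; }
python3 -m pendant '[{"translation":[0,-1.2,1.5],"twist":[-0.001,0,0],"grip":-1},{"translation":[0,-1.2,1.5],"twist":[-0.001,0,0],"grip":-1},{"translation":[0,-1.2,1.5],"twist":[-0.001,0,0],"grip":-1},{"translation":[0,-1.2,1.5],"twist":[-0.001,0,0],"grip":-1},{"translation":[0,-1.2,1.5],"twist":[-0.001,0,0],"grip":-1},{"translation":[0,-1.2,1.5],"twist":[-0.001,0,0],"grip":-1},{"translation":[0,-1.2,1.5],"twist":[-0.001,0,0],"grip":-1},{"translation":[0,-1.2,1.5],"twist":[-0.001,0,0],"grip":-1},{"translation":[0,-1.2,1.5],"twist":[-0.001,0,0],"grip":-1},{"translation":[0,-1.2,1.5],"twist":[-0.001,0,0],"grip":-1}]' >/dev/null; L
```

```text
top2 [1.70000e-02 5.90000e-02 1.36251e+02] 74 159 [(106, np.float64(131.2)), (110, np.float64(135.9)), (114, np.float64(135.6)), (118, np.float64(136.1)), (122, np.float64(136.9)), (126, np.float64(136.3)), (130, np.float64(136.6)), (134, np.float64(137.0)), (138, np.float64(135.2))]
side2 [ 6.00000e-02 -6.00000e-02  1.36422e+02] 37 83 [(106, np.float64(128.2)), (110, np.float64(132.7)), (114, np.float64(136.3)), (118, np.float64(137.0)), (122, np.float64(136.9)), (126, np.float64(136.3)), (130, np.float64(136.1)), (134, np.float64(136.5)), (138, np.float64(134.6))]
w3 [ 4.90000e-02 -3.00000e-03  1.37163e+02] 782 1028 [(106, np.float64(131.5)), (110, np.float64(134.9)), (114, np.float64(137.0)), (118, np.float64(137.1)), (122, np.float64(137.3)), (126, np.float64(137.6)), (130, np.float64(137.7)), (134, np.float64(137.7)), (138, np.float64(137.4))]
t 24.45 bar -115.0 -74.0 158.0 q 0.459 tilt 0.417 rad 159.6 Ftan 7.1 Frad 8.9 T [0.05 0.54 0.04] open 0.0171
```

```bash
L(){ python3 -c "from h import *;lev()"; }
python3 -m pendant '[{"translation":[0,-0.8,1],"twist":[-0.004,0,0],"grip":-1},{"translation":[0,-0.8,1],"twist":[-0.004,0,0],"grip":-1},{"translation":[0,-0.8,1],"twist":[-0.004,0,0],"grip":-1},{"translation":[0,-0.8,1],"twist":[-0.004,0,0],"grip":-1},{"translation":[0,-0.8,1],"twist":[-0.004,0,0],"grip":-1},{"translation":[0,-0.8,1],"twist":[-0.004,0,0],"grip":-1},{"translation":[0,-0.7,0.9],"twist":[-0.004,0,0],"grip":-1},{"translation":[0,-0.7,0.9],"twist":[-0.004,0,0],"grip":-1},{"translation":[0,-0.7,0.9],"twist":[-0.004,0,0],"grip":-1},{"translation":[0,-0.7,0.9],"twist":[-0.004,0,0],"grip":-1}]' >/dev/null; L
python3 -m pendant '[{"translation":[0,-0.7,0.9],"twist":[-0.003,0,0],"grip":-1},{"translation":[0,-0.7,0.9],"twist":[-0.003,0,0],"grip":-1},{"translation":[0,-0.7,0.9],"twist":[-0.003,0,0],"grip":-1},{"translation":[0,-0.7,0.9],"twist":[-0.003,0,0],"grip":-1},{"translation":[0,-0.7,0.9],"twist":[-0.003,0,0],"grip":-1},{"translation":[0,-0.7,0.9],"twist":[-0.003,0,0],"grip":-1},{"translation":[0,-0.7,0.9],"twist":[-0.003,0,0],"grip":-1},{"translation":[0,-0.7,0.9],"twist":[-0.003,0,0],"grip":-1},{"translation":[0,-0.7,0.9],"twist":[-0.003,0,0],"grip":-1},{"translation":[0,-0.7,0.9],"twist":[-0.003,0,0],"grip":-1}]' >/dev/null; L
```

```text
t 25.45 bar -116.6 -74.0 150.8 q 0.506 tilt 0.467 rad 159.6 Ftan 4.7 Frad 6.8 T [0.04 0.27 0.02] open 0.0172
t 26.45 bar -117.8 -74.0 143.3 q 0.553 tilt 0.505 rad 159.5 Ftan 7.5 Frad 9.6 T [-0.    0.47 -0.04] open 0.0169
```

Click 2 was felt: the push eased to 4.7 N at q 0.506, then rose to 7.5 N by 0.553. The block's measured slope of about 0.03 predicts notches at q 0.33, 0.53 and 0.73, which agrees. Next is tooth 3.

```bash
L(){ python3 -c "from h import *;lev()"; }
python3 -m pendant '[{"translation":[0,-1.2,1.5],"twist":[-0.004,0,0],"grip":-1},{"translation":[0,-1.2,1.5],"twist":[-0.004,0,0],"grip":-1},{"translation":[0,-1.2,1.5],"twist":[-0.004,0,0],"grip":-1},{"translation":[0,-1.2,1.5],"twist":[-0.004,0,0],"grip":-1},{"translation":[0,-1.2,1.5],"twist":[-0.004,0,0],"grip":-1},{"translation":[0,-1.2,1.5],"twist":[-0.004,0,0],"grip":-1},{"translation":[0,-1.2,1.5],"twist":[-0.004,0,0],"grip":-1},{"translation":[0,-1.2,1.5],"twist":[-0.004,0,0],"grip":-1},{"translation":[0,-1.2,1.5],"twist":[-0.004,0,0],"grip":-1},{"translation":[0,-1.2,1.5],"twist":[-0.004,0,0],"grip":-1}]' >/dev/null; L
```

```text
t 27.45 bar -119.0 -74.0 131.4 q 0.628 tilt 0.556 rad 159.4 Ftan 9.1 Frad 10.1 T [0.04 0.5  0.03] open 0.0170
```

```bash
L(){ python3 -c "from h import *;lev()"; }
python3 -m pendant '[{"translation":[0,-1,1.2],"twist":[-0.005,0,0],"grip":-1},{"translation":[0,-1,1.2],"twist":[-0.005,0,0],"grip":-1},{"translation":[0,-1,1.2],"twist":[-0.005,0,0],"grip":-1},{"translation":[0,-0.9,1.1],"twist":[-0.005,0,0],"grip":-1},{"translation":[0,-0.8,1],"twist":[-0.005,0,0],"grip":-1},{"translation":[0,-0.8,1],"twist":[-0.005,0,0],"grip":-1},{"translation":[0,-0.7,0.9],"twist":[-0.005,0,0],"grip":-1},{"translation":[0,-0.6,0.8],"twist":[-0.005,0,0],"grip":-1},{"translation":[0,-0.6,0.8],"twist":[-0.005,0,0],"grip":-1},{"translation":[0,-0.6,0.8],"twist":[-0.005,0,0],"grip":-1}]' >/dev/null; L
```

```text
t 28.45 bar -119.1 -73.9 117.4 q 0.716 tilt 0.578 rad 159.1 Ftan 6.7 Frad 17.7 T [-0.29  2.06 -0.16] open 0.0168
```

Torque and radial force rose unexpectedly (T_y 2 Nm), so I'll look before pushing on.

```bash
python3 -c "
from h import *
goto([-.1,-.074,.18])
i,p,d=cam('side');a=cv2.resize(p[190:320,260:420,::-1],None,fx=5,fy=4.6,interpolation=2);cv2.imwrite('pics/side4.png',a)
i,q,d=cam('wrist');cv2.imwrite('pics/w4.png',q[:,:,::-1]);lev()
a=np.load('top2.npz',allow_pickle=True);X=(cloud(a['i'].item(),a['d'])-OR)@RP*1e3
m=(abs(X[:,:,0]+100)<25)&(X[:,:,1]>-115)&(X[:,:,1]<-20)&(X[:,:,2]<150)
for y in range(-115,-20,10):
  k=m&(X[:,:,1]>=y)&(X[:,:,1]<y+10)
  print(y,k.sum() and (X[k][:,2].max().round(),X[k][X[k][:,2].argmax()].round()))
"
```

```text
t 28.45 TCP press mm [-108.3  -73.9  104.5] delta tool mm [ -1.4  48.2 -58.7] twists [[0.578, 0.011, 0.019], [-0.017, 0.891, -2.993]] F press [-17.82  -0.26   6.4 ] open 0.0168 q6 [-0.35 -0.72  2.5   0.13  0.79 -0.26]
t 28.55 bar -119.1 -73.9 117.3 q 0.717 tilt 0.578 rad 159.1 Ftan 5.2 Frad 16.8 T [-0.25  2.07 -0.14] open 0.0171
-115 (np.float64(65.0), array([ -97., -112.,   65.]))
-105 (np.float64(65.0), array([-101., -100.,   65.]))
-95 (np.float64(64.0), array([-98., -93.,  64.]))
-85 (np.float64(65.0), array([-100.,  -81.,   65.]))
-75 (np.float64(69.0), array([-91., -65.,  69.]))
-65 (np.float64(72.0), array([-93., -63.,  72.]))
-55 (np.float64(70.0), array([-97., -54.,  70.]))
-45 (np.float64(66.0), array([-97., -40.,  66.]))
-35 (np.float64(63.0), array([-94., -30.,  63.]))
-25 (np.float64(63.0), array([-103.,  -22.,   63.]))
```

View pics/side4.png

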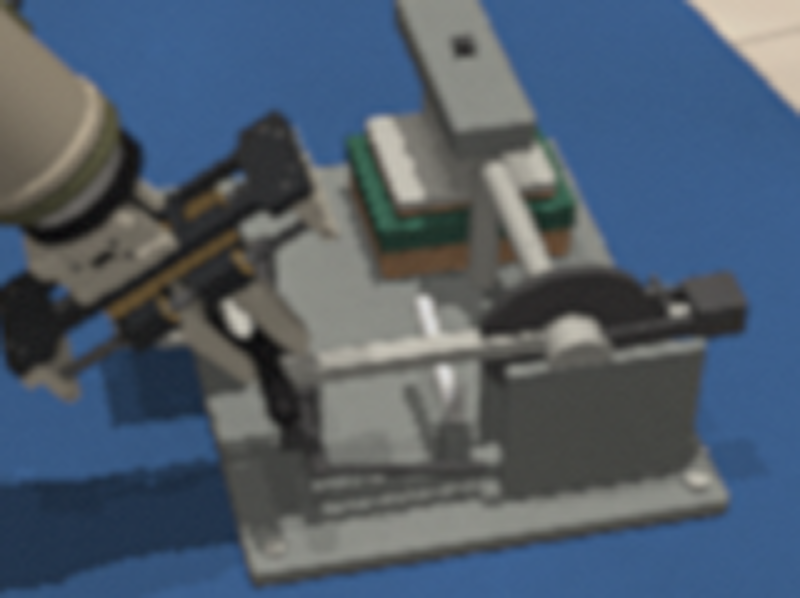

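The picture shows the prop down, the arm level and the gripper leaning well back, with nothing touching it. The cause is joint 3, which is at its 2.50 limit. I'll bring the tool more upright about the bar with a lighter grip while still pushing.

```bash
L(){ python3 -c "from h import *;lev();print(robot.read_state()['q'])"; }; L
python3 -m pendant '[{"translation":[0,-0.8,0.9],"twist":[0.02,0,0],"grip":-1},{"translation":[0,-1,0.9],"twist":[0.03,0,0],"grip":-1},{"translation":[0,-1,0.9],"twist":[0.03,0,0],"grip":-1},{"translation":[0,-1,0.9],"twist":[0.03,0,0],"grip":-1},{"translation":[0,-1,0.9],"twist":[0.03,0,0],"grip":-1},{"translation":[0,-1,0.9],"twist":[0.03,0,0],"grip":-1},{"translation":[0,-0.9,0.9],"twist":[0.02,0,0],"grip":-1},{"translation":[0,-0.5,0.9],"twist":[0.01,0,0],"grip":-1},{"translation":[0,-0.4,0.9],"twist":[0,0,0],"grip":-1},{"translation":[0,-0.4,0.9],"twist":[0,0,0],"grip":-1}]' 22 >/dev/null; L
```

```text
t 28.55 bar -119.1 -73.9 117.3 q 0.717 tilt 0.578 rad 159.1 Ftan 5.2 Frad 16.8 T [-0.25  2.07 -0.14] open 0.0171
[-0.35158509 -0.71662257  2.49799737  0.13081388  0.79285597 -0.26383749]
t 29.55 bar -118.5 -73.9 108.8 q 0.770 tilt 0.369 rad 158.9 Ftan 7.2 Frad 3.2 T [-0.07  0.47 -0.02] open 0.0174
[-0.31256495 -0.46033279  2.29297657  0.05077199  0.94261689 -0.1803992 ]
```

```bash
cat > arm.py <<'E'
from h import *
lev()
for n in("top","side","wrist"):
    i,p,d=cam(n);X=(cloud(i,d)-OR)@RP*1e3
    m=(X[:,:,0]>-95)&(X[:,:,0]<10)&(np.abs(X[:,:,1]+100)<5)&(np.abs(X[:,:,2]-124)<25)
    Q=X[m]
    if len(Q)<15: print(n,len(Q));continue
    k=np.ones(len(Q),bool);A=np.c_[Q[:,0]-40,np.ones(len(Q))]
    for _ in range(10):
        c=np.linalg.lstsq(A[k],Q[k,2],rcond=None)[0];e=Q[:,2]-A@c;k=np.abs(e)<max(1,2*np.median(np.abs(e)))
    print(n,"slope q",round(.7+np.arctan(c[0]),3),"z at hub",c[1].round(1),k.sum(),"rms",e[k].std().round(2),"x",Q[k,0].min().round(),Q[k,0].max().round())
    b=(X[:,:,0]<-95)&(X[:,:,0]>-145)&(X[:,:,1]<-108)&(X[:,:,1]>-142)&(X[:,:,2]>80)&(X[:,:,2]<150)
    if b.sum()>10: print("   bar pts",b.sum(),"x med",np.median(X[b][:,0]).round(1),"top z",np.percentile(X[b][:,2],[50,90,97]).round(1))
E
python3 arm.py
```

```text
t 29.55 bar -118.5 -73.9 108.8 q 0.770 tilt 0.369 rad 158.9 Ftan 7.2 Frad 3.2 T [-0.07  0.47 -0.02] open 0.0174
top slope q 0.761 z at hub 128.0 95 rms 1.85 x -60.0 3.0
   bar pts 77 x med -119.1 top z [120.1 123.4 125.9]
side slope q 0.748 z at hub 126.8 93 rms 1.7 x -95.0 4.0
   bar pts 82 x med -116.2 top z [118.7 122.2 123. ]
wrist slope q 1.37 z at hub 170.8 1534 rms 4.89 x -28.0 10.0
   bar pts 1270 x med -121.2 top z [121.6 123.  123.4]
```

```bash
L(){ python3 -c "from h import *;lev();print(robot.read_state()['q'].round(3))"; }
python3 -m pendant '[{"translation":[0,-0.35,0.8],"twist":[0,0,0],"grip":-1},{"translation":[0,-0.35,0.8],"twist":[0,0,0],"grip":-1},{"translation":[0,-0.35,0.8],"twist":[0,0,0],"grip":-1},{"translation":[0,-0.35,0.8],"twist":[0,0,0],"grip":-1},{"translation":[0,-0.35,0.8],"twist":[0,0,0],"grip":-1},{"translation":[0,-0.35,0.8],"twist":[0,0,0],"grip":-1},{"translation":[0,-0.35,0.8],"twist":[0,0,0],"grip":-1},{"translation":[0,-0.35,0.8],"twist":[0,0,0],"grip":-1},{"translation":[0,-0.35,0.8],"twist":[0,0,0],"grip":-1},{"translation":[0,-0.35,0.8],"twist":[0,0,0],"grip":-1}]' 35 >/dev/null; L
```

```text
t 30.70 bar -118.1 -73.9 103.9 q 0.801 tilt 0.367 rad 158.9 Ftan 11.8 Frad 7.5 T [-0.03  0.67 -0.08] open 0.0170
[-0.311 -0.449  2.294  0.049  0.932 -0.18 ]
```

Too far: the push jumped to 11.8 N, which is the front of the fourth tooth (its top is at about q 0.83). I'm easing back up.

```bash
L(){ python3 -c "from h import *;lev()"; }
python3 -m pendant '[{"translation":[0,0.3,-0.8],"twist":[0,0,0],"grip":-1},{"translation":[0,0.3,-0.8],"twist":[0,0,0],"grip":-1},{"translation":[0,0,0],"twist":[0,0,0],"grip":-1},{"translation":[0,0,0],"twist":[0,0,0],"grip":-1},{"translation":[0,0,0.2],"twist":[0,0,0],"grip":-1},{"translation":[0,0,0.3],"twist":[0,0,0],"grip":-1},{"translation":[0,-0.1,0.4],"twist":[0,0,0],"grip":-1},{"translation":[0,-0.2,0.5],"twist":[0,0,0],"grip":-1},{"translation":[0,-0.2,0.5],"twist":[0,0,0],"grip":-1},{"translation":[0,-0.2,0.5],"twist":[0,0,0],"grip":-1}]' >/dev/null; L
```

```text
t 31.70 bar -118.3 -73.9 105.8 q 0.790 tilt 0.361 rad 158.9 Ftan 9.6 Frad 6.1 T [-0.04  0.57 -0.02] open 0.0173
```

```bash
L(){ python3 -c "from h import *;lev()"; }
python3 -m pendant '[{"translation":[0,0.1,-0.3],"twist":[0,0,0],"grip":-1},{"translation":[0,0.1,-0.3],"twist":[0,0,0],"grip":-1},{"translation":[0,0.1,-0.3],"twist":[0,0,0],"grip":-1},{"translation":[0,0.1,-0.3],"twist":[0,0,0],"grip":-1},{"translation":[0,0.1,-0.3],"twist":[0,0,0],"grip":-1},{"translation":[0,0.1,-0.3],"twist":[0,0,0],"grip":-1},{"translation":[0,0.1,-0.3],"twist":[0,0,0],"grip":-1},{"translation":[0,0,0.2],"twist":[0,0,0],"grip":-1},{"translation":[0,0,0.2],"twist":[0,0,0],"grip":-1},{"translation":[0,-0.1,0.3],"twist":[0,0,0],"grip":-1}]' >/dev/null; L; python3 arm.py
```

```text
t 32.70 bar -118.5 -74.0 108.9 q 0.770 tilt 0.356 rad 158.9 Ftan 7.1 Frad 3.5 T [-0.05  0.53 -0.08] open 0.0172
t 32.70 bar -118.5 -74.0 108.9 q 0.770 tilt 0.356 rad 158.9 Ftan 7.1 Frad 3.5 T [-0.05  0.53 -0.08] open 0.0172
top slope q 0.746 z at hub 127.4 96 rms 2.08 x -57.0 5.0
   bar pts 77 x med -119.1 top z [120.2 124.3 126.6]
side slope q 0.747 z at hub 127.2 83 rms 1.36 x -93.0 9.0
   bar pts 83 x med -116.0 top z [119.  122.6 123.2]
wrist slope q 1.343 z at hub 168.6 1560 rms 4.87 x -28.0 10.0
   bar pts 1272 x med -121.1 top z [121.8 123.2 123.6]
```

```bash
L(){ python3 -c "from h import *;lev()"; }
python3 -m pendant '[{"translation":[0,0.1,-0.3],"twist":[0,0,0],"grip":-1},{"translation":[0,0.1,-0.3],"twist":[0,0,0],"grip":-1},{"translation":[0,0.1,-0.3],"twist":[0,0,0],"grip":-1},{"translation":[0,0.1,-0.3],"twist":[0,0,0],"grip":-1},{"translation":[0,0.1,-0.3],"twist":[0,0,0],"grip":-1},{"translation":[0,0,0.2],"twist":[0,0,0],"grip":-1},{"translation":[0,0,0.2],"twist":[0,0,0],"grip":-1},{"translation":[0,-0.1,0.2],"twist":[0,0,0],"grip":-1},{"translation":[0,-0.1,0.2],"twist":[0,0,0],"grip":-1},{"translation":[0,-0.1,0.2],"twist":[0,0,0],"grip":-1}]' >/dev/null; L
```

```text
t 33.85 bar -118.5 -73.9 109.8 q 0.765 tilt 0.354 rad 158.9 Ftan 6.2 Frad 2.6 T [-0.04  0.48 -0.06] open 0.0171
```

```bash
L(){ python3 -c "from h import *;lev()"; }
python3 -m pendant '[{"translation":[0,0.1,-0.4],"twist":[0,0,0],"grip":-1},{"translation":[0,0.1,-0.4],"twist":[0,0,0],"grip":-1},{"translation":[0,0.1,-0.4],"twist":[0,0,0],"grip":-1},{"translation":[0,0.1,-0.4],"twist":[0,0,0],"grip":-1},{"translation":[0,0.1,-0.4],"twist":[0,0,0],"grip":-1},{"translation":[0,0.1,-0.4],"twist":[0,0,0],"grip":-1},{"translation":[0,0,0.2],"twist":[0,0,0],"grip":-1},{"translation":[0,0,0.2],"twist":[0,0,0],"grip":-1},{"translation":[0,-0.1,0.2],"twist":[0,0,0],"grip":-1},{"translation":[0,-0.1,0.2],"twist":[0,0,0],"grip":-1}]' >/dev/null; L
```

```text
t 34.85 bar -118.6 -74.0 111.3 q 0.755 tilt 0.354 rad 158.8 Ftan 3.8 Frad 0.6 T [-0.08  0.35  0.03] open 0.0169
```

```bash
L(){ python3 -c "from h import *;lev()"; }
python3 -m pendant '[{"translation":[0,-0.1,0.3],"twist":[0,0,0],"grip":-1},{"translation":[0,-0.1,0.3],"twist":[0,0,0],"grip":-1},{"translation":[0,-0.1,0.3],"twist":[0,0,0],"grip":-1},{"translation":[0,-0.1,0.3],"twist":[0,0,0],"grip":-1},{"translation":[0,-0.1,0.3],"twist":[0,0,0],"grip":-1},{"translation":[0,-0.1,0.3],"twist":[0,0,0],"grip":-1},{"translation":[0,-0.1,0.3],"twist":[0,0,0],"grip":-1},{"translation":[0,-0.1,0.3],"twist":[0,0,0],"grip":-1},{"translation":[0,-0.1,0.3],"twist":[0,0,0],"grip":-1},{"translation":[0,-0.1,0.3],"twist":[0,0,0],"grip":-1}]' >/dev/null; L; python3 arm.py
```

```text
t 35.85 bar -118.5 -73.9 108.8 q 0.770 tilt 0.354 rad 158.9 Ftan 6.7 Frad 3.6 T [-0.11  0.49 -0.05] open 0.0171
t 35.85 bar -118.5 -73.9 108.8 q 0.770 tilt 0.354 rad 158.9 Ftan 6.7 Frad 3.6 T [-0.11  0.49 -0.05] open 0.0171
top slope q 0.746 z at hub 127.6 97 rms 1.77 x -57.0 3.0
   bar pts 77 x med -119.1 top z [120.2 123.6 125.6]
side slope q 0.744 z at hub 126.7 89 rms 1.37 x -95.0 9.0
   bar pts 79 x med -116.0 top z [119.  122.1 124.3]
wrist slope q 1.342 z at hub 168.5 1545 rms 4.85 x -28.0 10.0
   bar pts 1266 x med -121.2 top z [121.8 123.2 123.5]
```

```bash
python3 -c "
from h import *
lev()
a=np.load('top0.npz',allow_pickle=True)['p'].astype(int);i,p,d=cam('top');p=p.astype(int)
for n,(x,y) in dict(black=(160,306),brown=(472,317),cards=(504,251)).items(): print(n,(abs(a-p).max(2)[y-28:y+28,x-28:x+28]>60).sum())
lev();robot.close_job();lev()"
```

```text
t 36.00 bar -118.5 -73.9 108.8 q 0.770 tilt 0.354 rad 158.9 Ftan 5.2 Frad 3.0 T [-0.08  0.5  -0.1 ] open 0.0169
black 0
brown 0
cards 0
t 36.05 bar -118.5 -73.9 108.8 q 0.770 tilt 0.354 rad 158.8 Ftan 5.9 Frad 3.6 T [-0.06  0.46 -0.07] open 0.0168
the job is handed in; nothing more can be done
the job is handed in; nothing more can be done
```

I handed the job in at 36 s with the gripper still pinching the crossbar and holding the lever down at what I judge to be the third click.

- **Pedal and prop:** I pushed the pedal to its stop (pad at 49 mm, push 34 N). Depth images then showed the prop lying flat.
- **Clicks 1 and 2:** I felt both. The push eased to about 4 to 5 N and then rose again by lever angle q ≈ 0.34 and q ≈ 0.55. That fits the click block's measured angle of about 0.03 rad.
- **Click 3:** This one was not cleanly felt on the way down, because joint 3 was near its range limit (2.498 of 2.50) and that spoiled the force reading there. I stood the gripper more upright to free it. When I then worked the lever gently up and down, the push went from 3.8 N to 6.7 N across the notch.
- **Fourth tooth:** I briefly overshot onto its front, to about q 0.80 by the arm's reading and 11.8 N, and then backed off. Its top should be near q 0.83 and the fourth click itself near 0.93, so by my readings I did not reach either.
- **Final position:** The lever held steady with a push of 5 to 6 N. The estimates of its angle disagree slightly: about 0.745 from the cameras and 0.77 from the arm's pose. The third notch should be near 0.73, so the lever is at or just past it.
- **Horses and card pack:** The top camera showed no change around any of them.

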